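Stack the specimen tote on its carrier and bolt it down

TASK

Make the specimen carrier ready for transport: lift the blue tote by its handle, turn it half round so that it stacks on the rim of the grey base tray (instead of nesting down onto the polished specimens inside), and set it down squarely without dropping or tipping it, its steel keeper eye on the bolt side. Then lift the knob of the carrier's barrel bolt out of its parking notch, slide the bolt fully home through the eye, and turn the knob down into the far notch so that the bolt is locked. Leave the timer, the resin jar and the bottles where they stand.

Things in the scene. Friction and masses are not known exactly. Their poses are not given: they have to be found in the camera images.
- carrier: carrier, fixed to the bench: aluminium plate 183 x 220 mm with an open grey tray on it. Origin on the bench under the tray's middle; z up, +x away from the robot, +y to its left, yawed by -0.05 to -0.3 rad. Tray rim 148 (x) x 216 (y) mm. Stacked correctly, the tote's origin is at x = y = 0, z = 72 mm of this frame, its axes half a turn round from the carrier's, with 3 mm play
- tray_mouth (a point): middle of the grey tray's mouth, at rim height (80 mm above the carrier's origin); the mouth is 130 (x) x 175 (y) mm. Both ends have ledges at rim height, 20 mm wide, broken by channels: two at the carrier's +y end (28 mm wide, at x = +-42 mm), one at the -y end (50 mm wide, in the middle). The back wall (+x) has a hand cut-out
- seat (a point): point on the bolt's line, at x = -89, y = -42, z = 102 mm of the carrier, where the middle of the tote's eye comes to lie when the tote is stacked. The bolt is an 11 mm round-ended steel rod along the carrier's y, at x = -89, z = 102 mm, in guides on a steel bracket on the tray's front (front face x = -78 mm, y = 0 to 106 mm, top z = 124 mm)
- tote: loose blue tote, 168 (x) x 220 (y) mm over its rim lip, about 0.35 to 0.6 kg, two small specimens in it. Origin: middle of its underside, z up. Starts upright on the bench, left of the carrier, its axes within 0.5 rad of the carrier's: the nesting way round. Lip at z = 102 to 108 mm, reaching to x = +90 and -78, y = +-110 mm
- tote_foot (a point): middle of the tote's foot plane, 8 mm above its origin. Below it a plug, 120 x 164 mm (124 x 168 at the top), enters the tray's mouth. Feet of the end-wall ribs (out to y = +-99 mm): two at the tote's +y end (22 mm wide, x = +-42 mm), one at -y (44 mm wide, middle). Same way round as the tray they drop into its channels; half a turn round they stand on its ledges
- tote_handle (a point): middle of the tote's black handle bar, 145 mm above the tote's origin. The bar runs straight along the tote's y, 180 mm between its two posts; 18 mm wide (x), 14 mm high, 30 mm of air between it and the level of the rim. Turn the tote well left of the carrier: the tall white press (0.3 m high, nearest corner at world x = 0.70, y = -0.02) stands close behind it on the right
- tote_eye (a point): middle of the hole in the tote's steel keeper eye, at x = +89, y = +42, z = +30 mm of the tote, on its +x wall. The hole runs along the tote's y, 20 mm wide and 22 mm high; the eye is 20 mm long in y, its outer face at x = 104 mm
- knob_ball (a point): centre of the bolt's black ball knob, 20 mm diameter, on an 8 mm stem, 32 mm from the bolt's axis towards the robot: 50 degrees below level when down, 7 above when up; at y = 75 mm of the carrier when parked, 30 mm when home. The stacked tote's lip juts out above (x = -90, z = 174 to 180 mm of the carrier), so come from the robot's side, tool tilted 30 to 45 degrees, fingers forward and down
- bolt (a joint): slide of the bolt along the carrier's -y, m: 0 = drawn back and parked (rod end 14 mm short of the eye), 0.045 = home at its stop, rod end 11 mm out of the eye's far side. About 2 N of friction; it stays where it is left. An eye out of line stops the rod
- bolt_knob (a joint): turn of the knob about the bolt's axis, rad: 0 = fully down, 1.0 = fully up (stop). A steel gate under the stem lets the knob down only in two notches, within 3 mm of bolt = 0 and of bolt = 0.045; between them the bolt slides only with the knob above about 0.8. Slight friction; it stays where it is left
- insert: black foam insert, 108 x 156 x 18 mm, with six mounted specimens of 30 mm diameter, fixed in the grey tray, tops up to 50 mm above the carrier's origin; origin at the middle of its underside
- timer: bystander: flat white timer, 60 x 62 x 17 mm, origin under its middle; stands to the right of the carrier near the front edge
- resin_jar: bystander: dark resin jar with a black lid, 67 mm diameter, 80 mm high, origin under its middle; stands on the glass plate behind and left of the carrier
- red_bottle: bystander: white bottle with red cap, 44 mm diameter, 138 mm high, origin under its middle; stands behind the carrier

How it is judged (in metres and radians):
On the way, in this order (a step that is already met when the one before it is completed fails the run):
1. the tote stands stacked on the base tray, eye on the bolt side (distance between tote_eye and seat below 0.009 m and z of tote in the frame of carrier between 0.069 and 0.075 m and angle between tote's own z axis and vertical below 0.04 rad), for 0.2 s.
2. the bolt is home through the eye (all of step 1 and value of joint bolt above 0.041 m), for 0.1 s.
At the end, for the whole second after the job is handed in: The tote stands at rest, stacked on the tray (its underside 72 mm above the bench within 3 mm, level within 0.04 rad, its eye within 9 mm of the seat point on the bolt line), the bolt is home through the eye (joint over 0.041 m) and its knob is turned down in the far notch (joint under 0.3 rad) (all of step 2 and value of joint bolt_knob below 0.3 rad and linear speed of tote below 0.02 m/s); the robot touches nothing.
It fails at once if the tote presses on the specimens in the base tray (contact force between tote and insert above 1 N).
It fails at once if the tote is tipped by more than 0.45 rad (angle between tote's own z axis and vertical above 0.45 rad).
It fails at once if the tote is dropped (falls free of the fingers faster than 0.45 m/s) (linear speed of tote above 0.45 m/s and contact force between the fingers and tote below 0.5 N).
It fails at once if the timer, the resin jar or the red-capped bottle is shifted by more than 25 mm (distance of any of timer, resin_jar, red_bottle from where it was at the start of the episode above 0.025 m).
It also fails if it takes over 72 s, if anything falls off the work surface, if the arm or the gripper's body presses on something with over 40 N, if the wrist force passes 120 N, or if a joint passes its speed limit or range.

ROBOT

A 7-joint arm with a two-finger parallel gripper is mounted at the origin on a cart in front of the work surface, level with it; the furniture and walls round the work are solid. World frame = base frame: x ahead of the robot, y to its left, z up, the work surface at z = 0. Lengths are in mm, angles in rad, forces in N, time in s.
With the tool pointing down it reaches from about 425 to 925 mm from the base axis. Payload 6.8 kg.
Tool frame: the origin (TCP) lies between the finger pads; the fingertips stand 25 mm ahead of it and the grasp point (between the pads) lies 6 mm ahead of it; z points along the fingers, y is the line along which they close (so a half turn about z gives the same grasp; the last joint's range is limited). The gripper opens to 85 mm and grips with 20 to 120 N. Pads are 22 mm wide; open, the fingers measure 114 mm over their backs; the gripper's body (76 mm by 85 mm) begins 54 mm behind the grasp point. The pads swing forward as they close: fully open they stand 13 mm farther back than shut.
Start: joints at [-1.321, 0.477, 0.022, 1.555, -0.011, 1.109, -0.083], TCP at [236.392, 632.27, 256.308] pointing down, gripper open.
Joint ranges: [-2.96, 2.96], [-0.34, 2.1], [-1.41, 1.46], [0.24, 2.44], [-1.37, 4.51], [0.17, 1.92], [-2.96, 2.96]. Speed limits (rad/s): [2.39, 2.39, 3.14, 3.14, 3.14, 3.14, 3.14].

INTERFACE

Orientations are given as a rotation vector (axis times angle).
In Python, from cell import robot gives the robot as it stands.
- The arm moves only by the shell command python3 -m pendant 'ROWS' [FORCE]. ROWS is JSON, a list of rows, each a list of 5 numbers: the shift along the tool's x, y, z in m, then the turn about the tool's z in rad, then the opening, from 0 (shut) to 1 (fully open). In form: [[dx, dy, dz, turn, gripper], ...]. A call has 1 to 8 rows; each row is the pose to reach, as a shift and turn from the pose commanded when the call began, along the tool's axes at that moment; what a row does not reach only later rows make up. A row lasts 1/10 s, in which the tool goes at most 50 mm and 8.59 degrees, less where a joint would pass 70% of its speed; a pose out of reach is approached as far as the arm can. A call with a gripper value outside its range is refused whole. The fingers move at their own pace and stop on an object; FORCE is the grip in N (left out, the last holds). Time passes only in rows, so rows that repeat a pose let the fingers close. It gives the time, the measured TCP pose, the force, the opening and the grip force at its end, in the units of the state.
- robot.get_obs(): the state, without advancing time (a new reading comes with each control period).
- robot.snapshot(name): name is "side" or "top"; returns the picture (400x640x3 uint8, red, green, blue); there is no depth.
- robot.get_calibration(name): a dict with "vfov" (degrees; the focal length in pixels is half the picture's height over the tangent of half this angle, whatever the lens; pixels are square), "cx", "cy" (the principal point, pixels), "eye" and "rotation" of the camera in the world. Camera axes: x right, y down, z forward; pixel columns grow to the right and rows downward; lengths in mm; the calibration is good to about 2 mm. A picture is of the moment at which its call begins. get_calibration takes no time and is no camera call.
- robot.finish_job(): hands the job in; it is judged then, once.
Trained networks look in the newest picture that a camera, given by its name, has taken for a name from the list of things; names that differ only in an ending like _2 or _b are one class to them, and where a whole thing is asked for, a point or a joint stands for the part that bears it (a point fixed in the world has none). Each returns a list of dicts, best first, with "p" (0 to 1); they miss things now and then, are a little off and sometimes report something else, mostly with a low value. They report only what shows in the picture. A call takes as long as a camera call.
- robot.spot_in(camera, thing): "bbox" ([left, top, width, height] in pixels, round what is visible of it).
- robot.outline_of(camera, thing): "mask" (400x640 bool, what is visible of it) and "bbox" ([left, top, width, height] in pixels, round what is visible of it).
- robot.landmark_of(camera, thing): "location" ([column, row] in pixels: a listed point, or the origin of a listed thing).
The state is a dict: "t": time; "qpos": joint angles; "qd": joint speeds; "tau": joint torques, N m; "ee_pos": TCP position; "ee_rot": TCP orientation; "ft_force": force on the tool from outside, world axes, zero at the start; "torque": the same for the moment, N m; "gripper_width": finger opening in mm; "gripper_force": force on a finger pad.
Only numpy, scipy, OpenCV 4.12 (cv2) and the standard library are available. Lean on these libraries where they do the work, as an engineer would, in place of code of your own. Each camera call takes 0.05 s, during which the arm holds its last target. There are 200 camera calls.

## Working session

There is one attempt and no reset: what is moved stays moved. The work goes in short steps, Python scripts to look and compute and a shell command to move; the robot and the scene stay as the last step left them, time stands still between calls to the robot, and variables do not carry over. Pictures are saved under pics/ and viewed, at most 10 in all, crops included, and the job is handed in when it is done.

```bash
ls; mkdir -p pics
cat > h.py <<'E'
import numpy as np, cv2
from cell import robot
from scipy.spatial.transform import Rotation as R
def cal(c):
    k=robot.get_calibration(c); f=200/np.tan(np.radians(k['vfov'])/2)
    return f,k['cx'],k['cy'],np.array(k['eye'],float),np.array(k['rotation'],float).reshape(3,3)
def ray(c,p):
    f,cx,cy,e,Q=cal(c); d=Q@np.array([(p[0]-cx)/f,(p[1]-cy)/f,1]); return e,d/np.linalg.norm(d)
def atz(c,p,z):
    e,d=ray(c,p); return e+d*(z-e[2])/d[2]
def proj(c,P):
    f,cx,cy,e,Q=cal(c); v=Q.T@(np.array(P)-e); return np.array([cx+f*v[0]/v[2],cy+f*v[1]/v[2]])
def tri(pa,pb,a='side',b='top'):
    e1,d1=ray(a,pa); e2,d2=ray(b,pb)
    A=np.stack([d1,-d2],1); s=np.linalg.lstsq(A,e2-e1,rcond=None)[0]
    p,q=e1+s[0]*d1,e2+s[1]*d2
    return (p+q)/2,np.linalg.norm(p-q)
def snap(c,name=None):
    im=robot.snapshot(c)
    if name: cv2.imwrite('pics/'+name+'.png',im[:,:,::-1])
    return im
E
python3 - <<'E'
from h import *
for c in('side','top'):
    snap(c,c+'0'); k=robot.get_calibration(c); print(c,k)
L={}
for t in['tray_mouth','seat','tote','tote_foot','tote_handle','tote_eye','knob_ball','carrier','timer','resin_jar','red_bottle','insert']:
    r={c:robot.landmark_of(c,t)[:2] for c in('side','top')}
    print(t,{c:[(np.round(x['location'],1).tolist(),round(x['p'],2)) for x in r[c]] for c in r})
    if r['side'] and r['top']: 
        p,e=tri(r['side'][0]['location'],r['top'][0]['location']); print('   ',p.round(1),round(e,1))
o=robot.get_obs();print(o['t'],o['ee_pos'],o['ee_rot'])
print(R.from_rotvec(o['ee_rot']).as_matrix().round(3))
E
```

```text
pics
side {'vfov': 49.627105001523454, 'cx': 319.1560221897453, 'cy': 195.48969659761022, 'eye': array([  317.47224925, -1045.16756443,   538.79798537]), 'rotation': array([-1.91026809,  0.25985458, -0.19605533])}
top {'vfov': 56.70169762419786, 'cx': 312.7010183888849, 'cy': 203.59080041001604, 'eye': array([ 424.73546081,   98.50803489, 1262.77768244]), 'rotation': array([-2.10415155,  2.14173634, -0.19693458])}
tray_mouth {'side': [([305.5, 212.1], 0.94)], 'top': [([328.0, 223.8], 0.7)]}Traceback (most recent call last):
  File "<stdin>", line 9, in <module>
  File "h.py", line 14, in tri
    e1,d1=ray(a,pa); e2,d2=ray(b,pb)
          ~~~^^^^^^
  File "h.py", line 8, in ray
    f,cx,cy,e,Q=cal(c); d=Q@np.array([(p[0]-cx)/f,(p[1]-cy)/f,1]); return e,d/np.linalg.norm(d)
                ~~~^^^
  File "h.py", line 6, in cal
    return f,k['cx'],k['cy'],np.array(k['eye'],float),np.array(k['rotation'],float).reshape(3,3)
                                                      ~~~~~~~~~~~~~~~~~~~~~~~~~~~~~~~~~~~~~^^^^^
ValueError: cannot reshape array of size 3 into shape (3,3)
```

```bash
sed -i "s/np.array(k\['rotation'\],float).reshape(3,3)/R.from_rotvec(k['rotation']).as_matrix()/" h.py
cat > lm.py <<'E'
from h import *
import sys
for c in('side','top'): snap(c,sys.argv[1]+c)
for t in sys.argv[2].split():
    r={c:robot.landmark_of(c,t)[:2] for c in('side','top')}
    print(t,{c:[(np.round(x['location'],1).tolist(),round(x['p'],2)) for x in r[c]] for c in r})
    if r['side'] and r['top']:
        p,e=tri(r['side'][0]['location'],r['top'][0]['location']); print('   ',p.round(1),round(e,1))
o=robot.get_obs();print(o['t'],o['ee_pos'],o['ee_rot'])
print(R.from_rotvec(o['ee_rot']).as_matrix().round(3))
E
python3 lm.py a 'tray_mouth seat tote tote_foot tote_handle tote_eye knob_ball carrier insert'
```

```text
tray_mouth {'side': [([302.8, 211.6], 0.61)], 'top': [([331.4, 224.4], 0.62)]}
    [581.3  38.9  80.4] 5.3
seat {'side': [([273.4, 211.6], 0.67)], 'top': [([347.5, 249.4], 0.85), ([279.7, 179.4], 0.52)]}
    [494.9  -6.8 108. ] 2.6
tote {'side': [([264.2, 203.2], 0.91)], 'top': [([238.3, 248.5], 0.83)]}
    [518.2 354.   -6.9] 10.5
tote_foot {'side': [], 'top': [([236.7, 251.4], 0.56)]}
tote_handle {'side': [([262.9, 159.7], 0.78), ([276.1, 296.9], 0.54)], 'top': [([227.2, 242.7], 0.79)]}
    [522.4 356.7 148.6] 4.7
tote_eye {'side': [([302.6, 210.8], 0.67), ([280.0, 189.5], 0.64)], 'top': [([219.0, 221.5], 0.83)]}
    [649.1 437.5 -84.6] 62.6
knob_ball {'side': [([258.9, 207.1], 0.46)], 'top': [([310.1, 255.3], 0.52)]}
    [476.8 109.9  77.8] 9.7
carrier {'side': [([303.3, 236.7], 0.78)], 'top': [([328.8, 223.5], 0.69)]}
    [5.895e+02 4.470e+01 5.000e-01] 5.6
insert {'side': [([301.9, 234.3], 0.89)], 'top': [([327.7, 224.7], 0.63)]}
    [585.5  48.7   6.6] 3.9
1.2 [236.40056582 632.25119459 256.29881314] [-5.59105190e-01 -3.09142034e+00  2.72772578e-05]
[[-0.937  0.35  -0.   ]
 [ 0.35   0.937 -0.   ]
 [ 0.    -0.    -1.   ]]
```

View pics/top0.png

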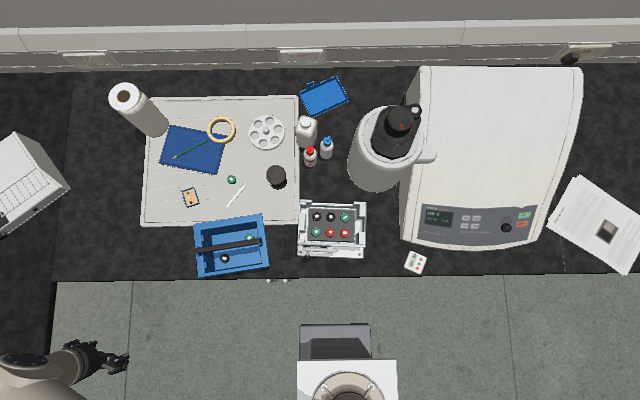

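View pics/side0.png

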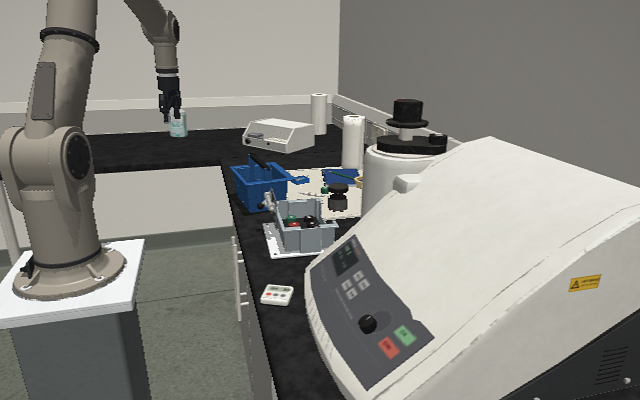

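Run:
```python
from h import *
im=cv2.imread('pics/atop.png')
a=cv2.resize(im[192:282,185:375],None,fx=4.2,fy=4.2,interpolation=cv2.INTER_CUBIC)
b=cv2.imread('pics/aside.png')[175:265,225:345]
b=cv2.resize(b,None,fx=2.4,fy=2.4,interpolation=cv2.INTER_CUBIC)
c=np.zeros((600,800,3),np.uint8); c[:a.shape[0],:a.shape[1]]=a; c[380:380+b.shape[0],:b.shape[1]]=b
M={}
for n in('tote','carrier','tote_handle'):
    for cam in('top','side'):
        r=robot.outline_of(cam,n)
        for x in r[:2]: print(n,cam,x['p'],x['bbox'],x['mask'].sum())
        if r: M[n+'_'+cam]=r[0]['mask']
np.savez('m.npz',**M)
m=M.get('carrier_top')
if m is not None:
    s=cv2.resize((m[192:282,185:375]*255).astype(np.uint8),None,fx=2,fy=2); c[400:400+s.shape[0],300:300+s.shape[1]]=s[:,:,None]
cv2.imwrite('pics/crop1.png',c)
```

```text
tote top 0.72 [193.5, 215.2, 74.7, 60.8] 3690
tote side 0.64 [231.8, 155.7, 62.7, 58.7] 2109
carrier top 0.79 [295.5, 199.7, 70.5, 61.8] 3700
carrier side 0.67 [256.5, 189.9, 79.9, 69.8] 3658
carrier side 0.36 [261.6, 284.2, 33.7, 22.2] 557
tote_handle top 0.58 [194.3, 211.3, 74.6, 67.9] 3739
tote_handle side 0.64 [233.2, 152.8, 60.7, 61.6] 2143
```

View pics/crop1.png

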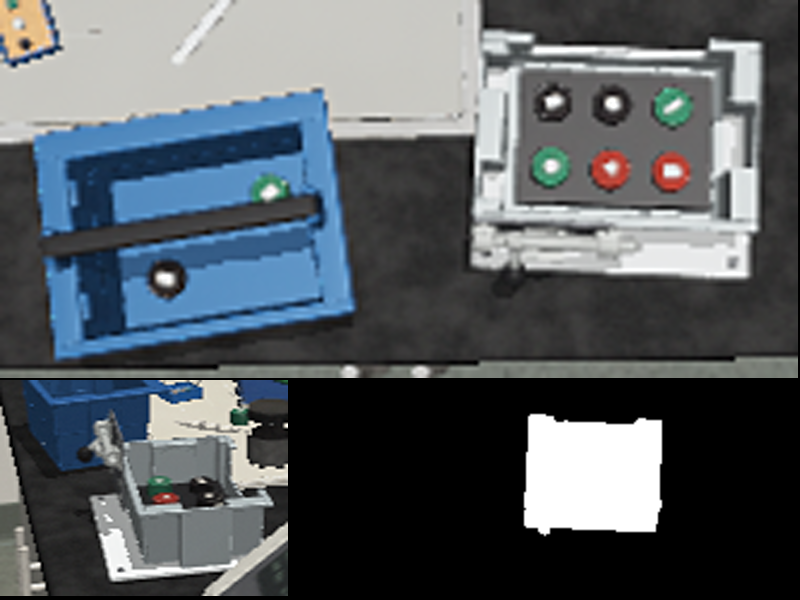

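```bash
cat > fit.py <<'E'
from h import *
from scipy.optimize import least_squares
def fit(c,obj,px,x0,loss='linear'):
    obj=np.array(obj,float)
    def P(v):
        q=obj.copy(); q[:,:2]=obj[:,:2]@R.from_euler('z',v[2]).as_matrix()[:2,:2].T+v[:2]; return q
    f=lambda v: (np.array([proj(c,p) for p in P(v)])-px).ravel()
    r=least_squares(f,x0,loss=loss); return r.x,f(r.x).reshape(-1,2)
E
python3 - <<'E'
from fit import *
o=lambda l:(np.array(l,float)+.5)/4.2-.5+[185,192]
s=lambda *a:print(*[np.round(x,3).tolist() for x in a])
s(*fit('top',[[90,110,108],[90,-110,108],[-78,-110,108],[-78,110,108]],o([[35,135],[322,90],[352,312],[57,357]]),[515,350,-.1]))
s(*fit('top',[[74,108,80],[74,-108,80],[-74,-108,80],[-74,108,80]],o([[481,34],[763,42],[758,229],[474,212]]),[580,40,-.1]))
s(*fit('top',[[54,78,28],[54,-78,28],[-54,-78,28],[-54,78,28]],o([[518,68],[715,75],[709,208],[513,203]]),[580,40,-.1]))
# handle ends
for p in([42,245],[320,207]): s(atz('top',o(p),152))
for p in([472,265],[750,277]): s(atz('top',o(p),5))
s(atz('top',o([505,282]),78))
E
```

```text
[512.018, 355.861, 0.137] [[-0.511, -0.394], [0.583, -0.37], [0.489, 0.077], [-0.554, 0.608]]
[586.102, 37.308, -0.062] [[0.477, -1.574], [-0.301, -0.623], [0.057, 0.537], [-0.229, 1.568]]
[585.292, 38.985, -0.055] [[0.184, -0.026], [-0.589, -0.027], [0.306, 0.3], [0.094, -0.243]]
[499.894, 452.805, 152.0]
[523.357, 255.582, 152.0]
[487.817, 154.118, 5.0]
[474.389, -68.157, 5.0]
[471.016, 126.15, 78.0]
```

```bash
cat > go.py <<'E'
from h import *
C=np.array([586,38.5]);CY=-.06
def car(x,y,C=C,CY=CY): return C+np.array([[np.cos(CY),-np.sin(CY)],[np.sin(CY),np.cos(CY)]])@[x,y]
def delta(target,az=None):
    o=robot.get_obs(); M=R.from_rotvec(o['ee_rot']).as_matrix()
    d=M.T@(np.array(target)-o['ee_pos'])/1000
    t=None
    a=np.arctan2(M[1,1],M[0,1])
    if az is not None: t=-(az-a)   # tool z down
    print('t',round(o['t'],2),'pos',np.round(o['ee_pos'],1),'yaz',round(a,3),'z',M[:,2].round(3),'q',np.round(o['qpos'],2),'F',np.round(o['ft_force'],1),'w',round(o['gripper_width'],1)); print('   delta',d.round(4),'turn',t)
E
python3 - <<'E'
from go import *
o=lambda l:(np.array(l,float)+.5)/4.2-.5+[185,192]
print(atz('top',o([611.3,136.7]),50))
k=car(-117,75);print(k)
delta([*k,190],np.pi/2-.06)
E
python3 -m pendant --help | head -20
```

```text
[583.46203372  41.9001853   50.        ]
[473.70783731 120.38082925]
t 1.5 pos [236.4 632.3 256.3] yaz 1.213 z [-0.  0. -1.] q [-1.32  0.48  0.02  1.56 -0.01  1.11 -0.08] F [0.7 0.6 0.4] w 85.4
   delta [-0.4016 -0.3963  0.0663] turn -0.297878577521109invalid input: not JSON, or not a number
```

```bash
python3 -m pendant '[[-0.2,-0.2,0,-0.15,0.6],[-0.2,-0.2,0,-0.15,0.6],[-0.2,-0.2,0,-0.15,0.6],[-0.2,-0.2,0,-0.15,0.6],[-0.2,-0.2,0,-0.15,0.6],[-0.2,-0.2,0,-0.15,0.6],[-0.2,-0.2,0,-0.15,0.6],[-0.2,-0.2,0,-0.15,0.6]]'
python3 - <<'E'
from go import *
delta([*car(-117,75),190],np.pi/2-.06)
E
```

```text
t: 2.3
ee_pos: [354.0, 374.7, 256.7]
ee_rot: [0.328, 3.124, 0.002]
ft_force: [-0.8, 0.2, 0.1]
gripper_width: 51.1
gripper_force: 0.0
t 2.3 pos [354.  374.7 256.7] yaz 1.361 z [ 0.     0.001 -1.   ] q [-0.99  0.21  0.06  1.94 -0.02  0.99  0.44] F [-0.8  0.2  0.1] w 51.1
   delta [-0.17   -0.2239  0.0665] turn -0.14943059526228253
```

```bash
python3 -m pendant '[[-0.17,-0.224,0.03,-0.15,0.6],[-0.17,-0.224,0.03,-0.15,0.6],[-0.17,-0.224,0.03,-0.15,0.6],[-0.17,-0.224,0.03,-0.15,0.6],[-0.17,-0.224,0.03,-0.15,0.6],[-0.17,-0.224,0.03,-0.15,0.6],[-0.17,-0.224,0.06,-0.15,0.6],[-0.17,-0.224,0.06,-0.15,0.6]]' 20
python3 - <<'E'
from go import *
delta([*car(-117,75),150],np.pi/2-.06)
o=robot.get_obs();print('tip px',proj('top',np.array(o['ee_pos'])-[0,0,25]),proj('side',np.array(o['ee_pos'])-[0,0,25]))
a=snap('top','b_top');b=snap('side','b_side')
a=cv2.resize(a[190:290,270:380],None,fx=4,fy=4,interpolation=cv2.INTER_CUBIC)
b=cv2.resize(b[160:260,215:310],None,fx=4,fy=4,interpolation=cv2.INTER_CUBIC)
cv2.imwrite('pics/b.png',np.hstack([a,b[:400]])[:,:800,::-1])
E
```

```text
t: 3.1
ee_pos: [472.3, 120.8, 193.8]
ee_rot: [-0.09, -3.135, 0.003]
ft_force: [-1.3, 0.7, -0.4]
gripper_width: 51.1
gripper_force: 0.0
t 3.1 pos [472.3 120.8 193.8] yaz 1.513 z [-0.005 -0.002 -1.   ] q [-0.57  0.25  0.22  2.07 -0.07  0.84  1.21] F [-1.3  0.7 -0.4] w 51.1
   delta [-0.0016 -0.0003  0.0438] turn 0.002446735844387149
tip px [305.93716212 257.07465962] [257.25447015 175.70382696]
```

View pics/b.png

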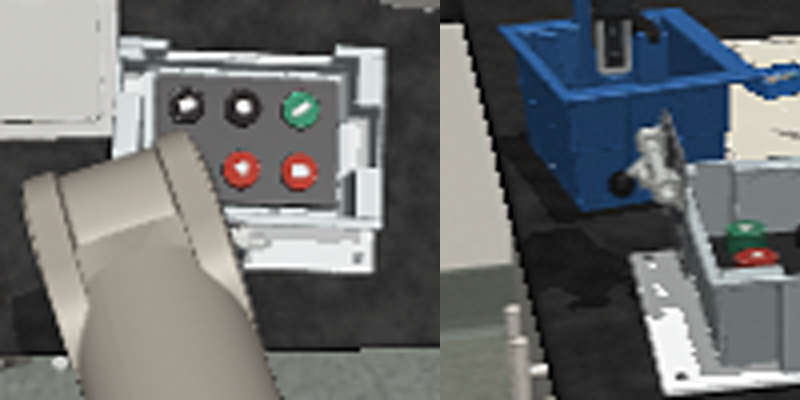

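Run:
```python
from go import *
print(tri([260.4,205.6],[304.8,258.5]))
k=[*car(-109.6,75),77.5]; print(k,proj('side',k),proj('top',k))
print([ (x['location'],x['p']) for x in robot.landmark_of('side','knob_ball')])
# near finger tip inner/outer
o=robot.get_obs();P=np.array(o['ee_pos'])
for d in (26,33,40): print(proj('side',P+[0,-d,-25]))
```

```text
(array([475.22478753, 125.97403168,  75.64684984]), np.float64(6.627710469265619))
[np.float64(481.09452130906), np.float64(119.93709560528745), 77.5] [261.56261148 205.65349025] [306.77738068 255.52246408]
[([260.2, 204.1], 0.57)]
[259.03249302 177.14605309]
[259.41074696 177.89922101]
[259.79303277 178.66041707]
```

```bash
python3 -m pendant '[[0,0.002,0.03,0,0.6],[0,0.002,0.06,0,0.6],[0,0.002,0.08,0,0.6],[0,0.002,0.09,0,0.6],[0,0.002,0.1,0,0.6],[0,0.002,0.105,0,0.6],[0,0.002,0.105,0,0.6]]' 20
python3 - <<'E'
from go import *
delta([*car(-117,75),88],np.pi/2-.06)
b=snap('side')
b=cv2.resize(b[165:240,220:320],None,fx=6,fy=6,interpolation=cv2.INTER_CUBIC)
cv2.imwrite('pics/c.png',b[:,:,::-1])
E
```

```text
t: 3.95
ee_pos: [474.1, 123.0, 91.4]
ee_rot: [0.09, 3.14, 0.0]
ft_force: [-0.0, 0.0, 0.0]
gripper_width: 51.5
gripper_force: 0.0
t 3.95 pos [474.1 123.   91.4] yaz 1.513 z [ 0.  0. -1.] q [-0.53  0.42  0.19  2.14 -0.13  0.6   1.26] F [-0.  0.  0.] w 51.5
   delta [ 0.0002 -0.0026  0.0034] turn 0.002657493345832984
```

View pics/c.png

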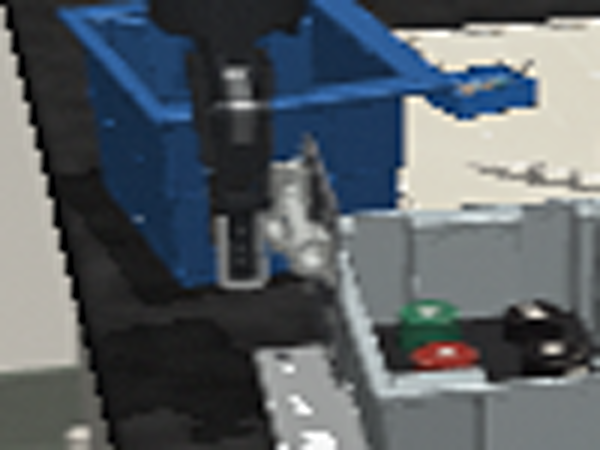

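```bash
python3 -m pendant '[[0,0,0,0,0.3],[0,0,0,0,0.15],[0,0,0,0,0.1],[0,0,0,0,0.1],[0,0,0,0,0.1],[0,0,0,0,0.1]]' 20
```

```text
t: 4.6
ee_pos: [474.5, 121.0, 91.7]
ee_rot: [0.093, 3.139, -0.002]
ft_force: [1.2, -5.0, 1.6]
gripper_width: 18.6
gripper_force: 19.6
```

```bash
python3 -m pendant '[[0.002,-0.001,-0.002,0,0.1],[0.0056,-0.002,-0.006,0,0.1],[0.008,-0.002,-0.010,0,0.1],[0.0095,-0.002,-0.0136,0,0.1],[0.011,-0.002,-0.0178,0,0.1],[0.0113,-0.002,-0.0217,0,0.1],[0.0113,-0.002,-0.026,0,0.1],[0.0113,-0.002,-0.029,0,0.1]]' 30
python3 -m pendant '[[0,0,-0.001,0,0.1],[0,0,-0.001,0,0.1]]'
python3 - <<'E'
from go import *
delta([*car(-117,75),88],np.pi/2-.06)
b=snap('side')
print([ (x['location'],x['p']) for x in robot.landmark_of('side','knob_ball')])
b=cv2.resize(b[165:240,220:320],None,fx=6,fy=6,interpolation=cv2.INTER_CUBIC)
cv2.imwrite('pics/d.png',b[:,:,::-1])
E
```

```text
t: 5.4
ee_pos: [464.0, 121.4, 121.2]
ee_rot: [0.091, 3.137, 0.001]
ft_force: [4.6, -0.0, -1.6]
gripper_width: 17.2
gripper_force: 29.3
t: 5.6
ee_pos: [464.7, 121.3, 122.4]
ee_rot: [0.092, 3.136, 0.002]
ft_force: [5.0, -2.0, -0.3]
gripper_width: 16.7
gripper_force: 29.8
t 5.6 pos [464.7 121.3 122.4] yaz 1.512 z [ 0.004  0.001 -1.   ] q [-0.55  0.35  0.2   2.14 -0.11  0.65  1.24] F [ 5.  -2.  -0.3] w 16.7
   delta [-0.0089 -0.0004  0.0345] turn 0.0010808876516961163
[([256.5, 202.5], 0.36)]
```

```bash
python3 -m pendant '[[0,0,0,0,0.6],[0,0,0,0,0.6],[0,0,0,0,0.6],[0,0,-0.03,0,0.6],[0,0,-0.06,0,0.6]]'
python3 - <<'E'
from go import *
b=snap('side')
print([ (x['location'],x['p']) for x in robot.landmark_of('side','knob_ball')])
for a in(0,.8,1.0):
    th=a-np.radians(50); k=[*car(-89-32*np.cos(th),75),102+32*np.sin(th)]; print(a,k,proj('side',k))
b=cv2.resize(b[165:240,220:320],None,fx=6,fy=6,interpolation=cv2.INTER_CUBIC)
cv2.imwrite('pics/d.png',b[:,:,::-1])
E
```

```text
t: 6.2
ee_pos: [461.3, 121.0, 181.2]
ee_rot: [-0.09, -3.137, 0.002]
ft_force: [0.9, -0.4, 0.9]
gripper_width: 51.4
gripper_force: 0.0
[([255.9, 201.1], 0.53), ([262.8, 159.4], 0.45)]
0 [np.float64(481.1252623820368), np.float64(119.9352489243597), np.float64(77.48657782019271)] [261.57345415 205.65706122]
0.8 [np.float64(469.79932839723597), np.float64(120.61562160668107), np.float64(99.67677772109693)] [257.33309237 198.7438746 ]
1.0 [np.float64(469.9736473635827), np.float64(120.60514989963492), np.float64(106.06372940577879)] [257.30761402 196.65471712]
```

View pics/d.png

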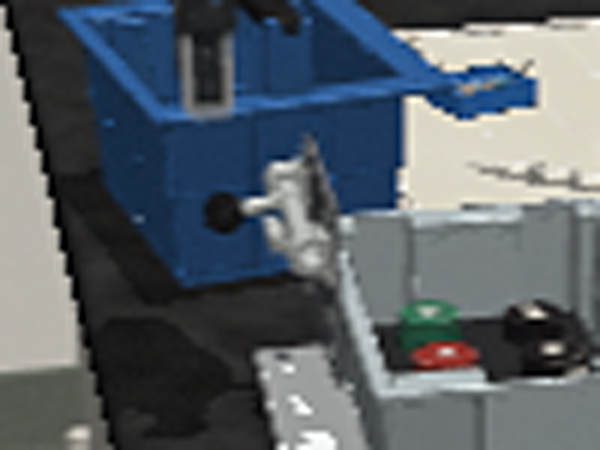

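```bash
python3 -m pendant '[[-0.007,0,0.04,0,0.6],[-0.007,0,0.07,0,0.6],[-0.007,0,0.082,0,0.6],[-0.007,0,0.082,0,0.4],[-0.007,0,0.082,0,0.1],[-0.007,0,0.082,0,0.1],[-0.007,0,0.082,0,0.1],[-0.007,0,0.082,0,0.1]]' 40
python3 -m pendant '[[0,0,-0.003,0,0.1],[0,0,-0.006,0,0.1],[0,0,-0.009,0,0.1],[0,0,-0.012,0,0.1],[0,0,-0.014,0,0.1],[0,0,-0.014,0,0.1]]'
python3 -m pendant '[[0,0,0,0,0.6],[0,0,0,0,0.6],[0,0,0,0,0.6],[0,0,-0.03,0,0.6],[0,0,-0.06,0,0.6]]'
python3 - <<'E'
from go import *
b=snap('side','e0')
print([ (x['location'],x['p']) for x in robot.landmark_of('side','knob_ball')])
g=b[185:215,240:275].astype(int); m=(g.max(2)<45); n,l,s,c=cv2.connectedComponentsWithStats(m.astype(np.uint8)); print(s,c+[240,185])
g=cv2.imread('pics/d.png');
E
```

```text
t: 7.1
ee_pos: [469.9, 121.0, 100.1]
ee_rot: [0.091, 3.139, 0.001]
ft_force: [-0.6, -0.6, -0.4]
gripper_width: 17.4
gripper_force: 39.1
t: 7.7
ee_pos: [468.9, 121.0, 113.6]
ee_rot: [-0.09, -3.139, -0.0]
ft_force: [-3.2, 0.0, 0.6]
gripper_width: 17.4
gripper_force: 38.9
t: 8.2
ee_pos: [469.1, 120.5, 173.4]
ee_rot: [-0.091, -3.139, 0.002]
ft_force: [0.8, 0.3, 0.1]
gripper_width: 51.3
gripper_force: 0.0
[([256.4, 201.4], 0.65)]
[[  0   0  35  30 864]
 [ 14  11   6   7  35]
 [ 32  10   2   6   8]
 [  0  15  31  15 136]
 [ 33  27   2   3   4]
 [ 29  29   3   1   3]] [[258.04050926 197.71527778]
 [256.42857143 198.85714286]
 [272.25       197.75      ]
 [248.86764706 210.38970588]
 [273.5        213.        ]
 [270.         214.        ]]
```

Run:
```python
from go import *
for n in('aside','b_side','e0'):
    b=cv2.imread('pics/%s.png'%n)
    g=b[190:215,250:268].astype(int); m=(g.max(2)<45); k,l,s,c=cv2.connectedComponentsWithStats(m.astype(np.uint8)); print(n,[(x[4],(q+[250,190]).round(1)) for x,q in zip(s[1:],c[1:]) if x[4]>15])
a=cv2.resize(cv2.imread('pics/aside.png')[185:220,245:285],None,fx=10,fy=10,interpolation=cv2.INTER_CUBIC)
b=cv2.resize(cv2.imread('pics/e0.png')[185:220,245:285],None,fx=10,fy=10,interpolation=cv2.INTER_CUBIC)
cv2.imwrite('pics/e.png',np.hstack([a,b]))
```

```text
aside [(np.int32(31), array([259.9, 205.8])), (np.int32(45), array([258.7, 212.6]))]
b_side [(np.int32(32), array([259.8, 205.8])), (np.int32(43), array([258.6, 212.6]))]
e0 [(np.int32(35), array([256.4, 198.9])), (np.int32(44), array([258.8, 212.6]))]
```

View pics/e.png

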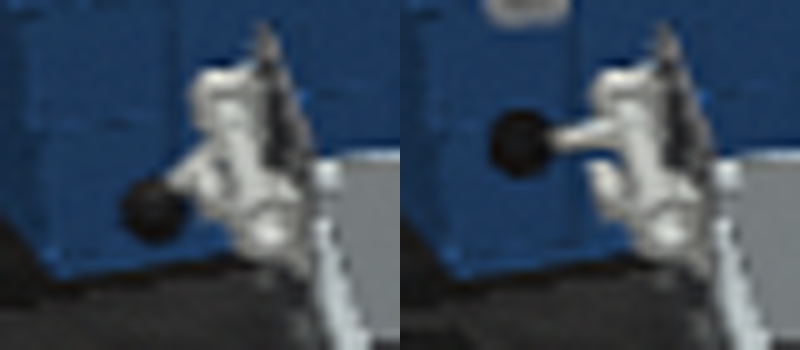

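```bash
python3 -m pendant '[[-0.001,0,0.04,0,0.6],[-0.001,0,0.066,0,0.6],[-0.001,0,0.069,0,0.6],[-0.001,0,0.069,0,0.4],[-0.001,0,0.069,0,0.1],[-0.001,0,0.069,0,0.1],[-0.001,0,0.069,0,0.1],[-0.001,0,0.069,0,0.1]]' 70
python3 -m pendant '[[0,0,-0.002,0,0.1],[0,0,-0.004,0,0.1],[0,0,-0.006,0,0.1],[0,0,-0.008,0,0.1],[0,0,-0.01,0,0.1],[0,0,-0.01,0,0.1]]'
python3 -m pendant '[[0,0,0,0,0.6],[0,0,0,0,0.6],[0,0,0,0,0.6],[0,0,-0.03,0,0.6],[0,0,-0.06,0,0.6]]'
python3 - <<'E'
from go import *
b=snap('side','f0')
g=b[190:215,250:268].astype(int); m=(g.max(2)<45); k,l,s,c=cv2.connectedComponentsWithStats(m.astype(np.uint8)); print([(x[4],(q+[250,190]).round(1)) for x,q in zip(s[1:],c[1:]) if x[4]>15])
delta([512-20*0,356,200],3.27)
E
```

```text
t: 9.1
ee_pos: [471.3, 120.9, 105.1]
ee_rot: [0.091, 3.138, 0.001]
ft_force: [0.9, -1.5, 1.9]
gripper_width: 16.5
gripper_force: 68.2
t: 9.7
ee_pos: [471.0, 120.7, 112.6]
ee_rot: [0.09, 3.139, -0.001]
ft_force: [12.8, 0.9, -29.6]
gripper_width: 16.6
gripper_force: 69.8
t: 10.2
ee_pos: [469.7, 120.6, 174.7]
ee_rot: [-0.091, -3.138, 0.001]
ft_force: [0.6, 0.9, 0.7]
gripper_width: 51.1
gripper_force: 0.0
[(np.int32(34), array([256.6, 197.3])), (np.int32(44), array([258.6, 212.6]))]
t 10.25 pos [472.6 121.4 179.6] yaz 1.512 z [ 0.005  0.003 -1.   ] q [-0.58  0.27  0.23  2.09 -0.09  0.79  1.22] F [1.5 0.  2.3] w 51.2
   delta [-0.0258  0.2366 -0.0196] turn -1.7576567643561862
```

```bash
python3 -m pendant '[[-0.026,0.235,-0.04,-1.757,0.7],[-0.026,0.235,-0.05,-1.757,0.7],[-0.026,0.235,-0.05,-1.757,0.7],[-0.026,0.235,-0.05,-1.757,0.7],[-0.026,0.235,-0.05,-1.757,0.7],[-0.026,0.235,-0.05,-1.757,0.7],[-0.026,0.235,-0.05,-1.757,0.7],[-0.026,0.235,-0.05,-1.757,0.7]]'
python3 -m pendant '[[0,0,0,-0.6,0.7],[0,0,0,-0.6,0.7],[0,0,0,-0.6,0.7],[0,0,0,-0.6,0.7]]'
python3 - <<'E'
from go import *
delta([512,355,151],np.pi+.128)
for t in('side','top'): snap(t,'g'+t)
E
```

```text
t: 11.05
ee_pos: [509.7, 354.3, 224.4]
ee_rot: [1.707, -2.637, -0.0]
ft_force: [0.5, -1.0, 0.0]
gripper_width: 59.5
gripper_force: 0.0
t: 11.45
ee_pos: [509.8, 353.8, 224.5]
ee_rot: [2.41, -2.016, -0.0]
ft_force: [-0.9, 0.1, -0.0]
gripper_width: 59.7
gripper_force: 0.0
t 11.45 pos [509.8 353.8 224.5] yaz -2.964 z [-0. -0. -1.] q [-0.56  0.43 -0.2   1.71  0.1   1.01  2.53] F [-0.9  0.1 -0. ] w 59.7
   delta [-0.0008 -0.0024  0.0735] turn -6.233621955961777
```

```bash
python3 -m pendant '[[-0.001,-0.002,0,0.05,0.7],[-0.001,-0.002,0.03,0.05,0.7],[-0.001,-0.002,0.05,0.05,0.7],[-0.001,-0.002,0.065,0.05,0.7],[-0.001,-0.002,0.0735,0.05,0.7],[-0.001,-0.002,0.0735,0.05,0.7]]'
python3 -m pendant '[[0,0,0,0,0.4],[0,0,0,0,0.1],[0,0,0,0,0.1],[0,0,0,0,0.1],[0,0,0,0,0.1],[0,0,0,0,0.1]]' 30
python3 - <<'E'
from go import *
delta([512,355,151],np.pi+.128-2*np.pi); b=snap('side','hside')
a=snap('top','htop')
b=cv2.resize(b[110:235,220:320],None,fx=4,fy=4); a=cv2.resize(a[190:290,180:280],None,fx=4,fy=4,interpolation=cv2.INTER_CUBIC)
c=np.zeros((500,800,3),np.uint8);c[:,:400]=b;c[:400,400:]=a;cv2.imwrite('pics/hh.png',c[:,:,::-1])
E
```

```text
t: 12.15
ee_pos: [511.4, 355.0, 149.8]
ee_rot: [2.35, -2.083, -0.0]
ft_force: [-0.6, -0.3, -0.1]
gripper_width: 60.0
gripper_force: 0.0
t: 12.75
ee_pos: [512.1, 355.7, 151.6]
ee_rot: [-2.351, 2.082, 0.0]
ft_force: [-2.5, -0.7, 6.4]
gripper_width: 17.2
gripper_force: 31.0
t 12.75 pos [512.1 355.7 151.6] yaz -3.02 z [ 0.001  0.001 -1.   ] q [-0.58  0.51 -0.18  1.77  0.11  0.87  2.46] F [-2.5 -0.7  6.4] w 17.2
   delta [0.0006 0.0002 0.0006] turn -0.006802747608241511
```

View pics/hh.png

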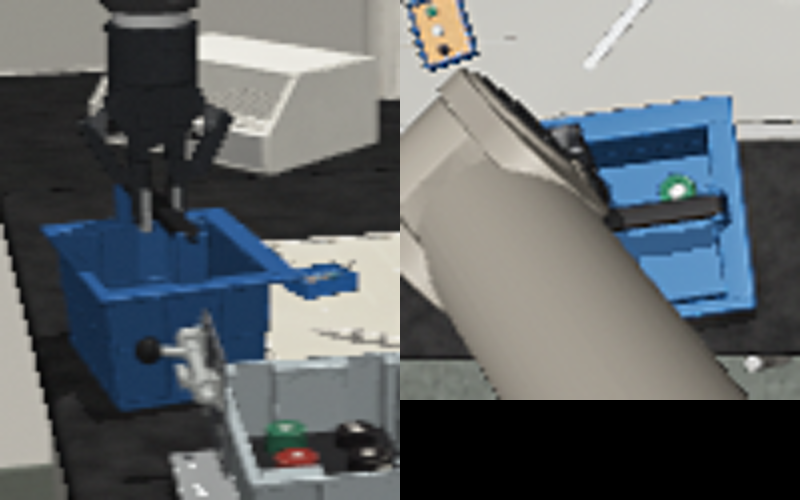

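```bash
python3 -m pendant '[[0,0,0,0,0.05],[0,0,0,0,0.05],[0,0,-0.004,0,0.05],[0,0,-0.01,0,0.05],[0,0,-0.02,0,0.05],[0,0,-0.035,0,0.05],[0,0,-0.05,0,0.05],[0,0,-0.065,0,0.05]]' 100
python3 -m pendant '[[0,0,-0.015,0,0.05],[0,0,-0.03,0,0.05],[0,0,-0.045,0,0.05],[0,0,-0.06,0,0.05],[0,0,-0.075,0,0.05],[0,0,-0.09,0,0.05],[0,0,-0.1,0,0.05],[0,0,-0.1,0,0.05]]'
python3 - <<'E'
from go import *
delta([512,355,151],np.pi+.128-2*np.pi); print(robot.get_obs()['torque']);snap('side','iside')
E
```

```text
t: 13.65
ee_pos: [512.1, 355.4, 217.6]
ee_rot: [-2.351, 2.082, -0.0]
ft_force: [0.5, 0.2, -5.5]
gripper_width: 16.0
gripper_force: 97.8
t: 14.45
ee_pos: [512.5, 355.9, 317.8]
ee_rot: [-2.35, 2.08, -0.001]
ft_force: [-0.4, 0.5, -4.6]
gripper_width: 16.3
gripper_force: 97.8
t 14.45 pos [512.5 355.9 317.8] yaz -3.02 z [ 0.003  0.002 -1.   ] q [-0.57  0.35 -0.19  1.6   0.07  1.19  2.5 ] F [-0.4  0.5 -4.6] w 16.3
   delta [0.0011 0.0011 0.1668] turn -0.006632329897610312
[ 0.05969101 -0.06972436  0.01160002]
```

```bash
python3 -m pendant '[[0,0,0,0.04,0.05],[0,0,0,0.12,0.05],[0,0,0,0.24,0.05],[0,0,0,0.38,0.05],[0,0,0,0.52,0.05],[0,0,0,0.66,0.05],[0,0,0,0.8,0.05],[0,0,0,0.94,0.05]]'
python3 -m pendant '[[0,0,0,0.14,0.05],[0,0,0,0.28,0.05],[0,0,0,0.42,0.05],[0,0,0,0.56,0.05],[0,0,0,0.7,0.05],[0,0,0,0.84,0.05],[0,0,0,0.98,0.05],[0,0,0,1.12,0.05]]'
python3 -m pendant '[[0,0,0,0.14,0.05],[0,0,0,0.28,0.05],[0,0,0,0.42,0.05],[0,0,0,0.56,0.05],[0,0,0,0.7,0.05],[0,0,0,0.82,0.05],[0,0,0,0.92,0.05],[0,0,0,1.0,0.05]]'
python3 -m pendant '[[0,0,0,0.08,0.05],[0,0,0,0.15,0.05],[0,0,0,0.22,0.05],[0,0,0,0.26,0.05],[0,0,0,0.26,0.05]]'
python3 - <<'E'
from go import *
delta([*C,300],-.06); print(robot.get_obs()['torque']);snap('side','jside')
E
```

```text
t: 15.3
ee_pos: [511.4, 354.9, 314.5]
ee_rot: [1.145, -2.923, 0.001]
ft_force: [0.2, 1.0, -5.6]
gripper_width: 16.0
gripper_force: 97.7
t: 16.1
ee_pos: [511.3, 355.1, 314.5]
ee_rot: [-0.583, -3.086, 0.003]
ft_force: [-0.6, 0.1, -5.7]
gripper_width: 16.2
gripper_force: 97.8
t: 16.9
ee_pos: [511.2, 355.2, 314.6]
ee_rot: [-1.989, -2.431, 0.003]
ft_force: [-0.5, -0.9, -6.0]
gripper_width: 15.9
gripper_force: 97.8
t: 17.4
ee_pos: [511.3, 355.2, 314.7]
ee_rot: [2.284, 2.157, -0.003]
ft_force: [-0.8, 0.0, -5.1]
gripper_width: 16.4
gripper_force: 97.7
t 17.4 pos [511.3 355.2 314.7] yaz -0.057 z [-0.001 -0.001 -1.   ] q [-1.02  0.36  0.41  1.64 -0.15  1.18 -0.63] F [-0.8  0.  -5.1] w 16.4
   delta [-0.3119  0.0926  0.015 ] turn 0.003052718027817161
[-0.04569617 -0.01646839 -0.06875843]
```

```bash
python3 -m pendant '[[-0.01,0.003,0,0,0.05],[-0.035,0.01,0,0,0.05],[-0.07,0.02,0,0,0.05],[-0.11,0.032,0,0,0.05],[-0.15,0.045,0,0,0.05],[-0.19,0.057,0,0,0.05],[-0.225,0.067,0,0,0.05],[-0.25,0.075,0,0,0.05]]'
python3 -m pendant '[[-0.02,0.006,0,0,0.05],[-0.037,0.01,0,0,0.05],[-0.05,0.015,0,0,0.05],[-0.06,0.0175,0,0,0.05],[-0.062,0.0175,0,0,0.05],[-0.062,0.0175,0,0,0.05]]'
python3 - <<'E'
from go import *
delta([*C,300],-.06); b=snap('side','kside');a=snap('top','ktop')
b=cv2.resize(b[80:255,220:370],None,fx=2.65,fy=2.65,interpolation=cv2.INTER_CUBIC);a=cv2.resize(a[160:280,260:380],None,fx=3.3,fy=3.3,interpolation=cv2.INTER_CUBIC)
c=np.zeros((470,800,3),np.uint8);c[:b.shape[0],:b.shape[1]]=b;c[:396,400:796]=a;cv2.imwrite('pics/k.png',c[:,:,::-1])
for cam in('side','top'):
  for t in('tote_eye','tote_foot','tray_mouth','seat','tote_handle'): print(cam,t,[(x['location'],x['p']) for x in robot.landmark_of(cam,t)[:2]])
E
```

```text
t: 18.25
ee_pos: [572.6, 96.7, 316.0]
ee_rot: [2.286, 2.153, -0.001]
ft_force: [0.5, -0.3, -4.1]
gripper_width: 16.2
gripper_force: 97.7
t: 18.85
ee_pos: [586.3, 38.7, 315.7]
ee_rot: [-2.283, -2.157, 0.0]
ft_force: [-0.5, 0.6, -5.9]
gripper_width: 16.2
gripper_force: 97.7
t 18.85 pos [586.3  38.7 315.7] yaz -0.057 z [-0.  0. -1.] q [-0.6   0.3   0.54  1.73 -0.17  1.16 -0.07] F [-0.5  0.6 -5.9] w 16.2
   delta [-0.0002 -0.0003  0.0157] turn 0.003092581033960741
side tote_eye [([270.9, 179.6], 0.68)]
side tote_foot [([305.0, 130.0], 0.62)]
side tray_mouth []
side seat [([271.6, 215.3], 0.61)]
side tote_handle [([309.4, 131.8], 0.62), ([304.1, 234.3], 0.53)]
top tote_eye []
top tote_foot [([333.1, 216.7], 0.79), ([310.2, 259.5], 0.34)]
top tray_mouth []
top seat []
top tote_handle []
```

View pics/k.png

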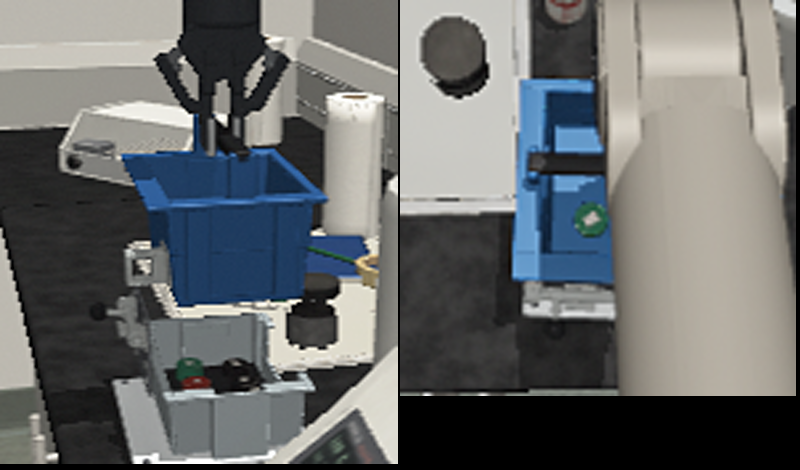

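Run:
```python
from go import *
print('eye',proj('side',[*car(-104,-52),194]),proj('side',[*car(-89,-42),194]),'seat',proj('side',[*car(-89,-42),102]))
for x in(78,-90): print('lipL',proj('top',[*car(x,110),272]))
for x in(78,-90): print('lip near side cam',proj('side',[*car(x,-110),272]))
for x in(60,-60): print('plug bottom near side cam',proj('side',[*car(x,-82),164]))
for x in(74,-74): print('tray near rim',proj('side',[*car(x,-108),80]))
print('handle end',proj('top',[*car(0,95),316]))
```

```text
eye [266.8518655  180.80432753] [272.298625   179.26481428] seat [273.24053498 212.45223053]
lipL [295.84091163 182.85241535]
lipL [292.62771564 244.07577301]
lip near side cam [343.10446747 153.39331933]
lip near side cam [274.3477097  156.59425396]
plug bottom near side cam [332.22336568 191.77027163]
plug bottom near side cam [285.97947991 194.78343944]
tray near rim [339.22982357 225.24633048]
tray near rim [282.51066179 229.89078142]
handle end [299.27273174 208.22700789]
```

```bash
python3 -m pendant '[[0,0,0.01,0,0.05],[0,0,0.025,0,0.05],[0,0,0.04,0,0.05],[0,0,0.055,0,0.05],[0,0,0.065,0,0.05],[0,0,0.072,0,0.05],[0,0,0.076,0,0.05],[0,0,0.076,0,0.05]]'
python3 - <<'E'
from go import *
delta([*C,236],-.06); b=snap('side','lside');a=snap('top','ltop')
b=cv2.resize(b[165:250,255:355],None,fx=5,fy=5,interpolation=cv2.INTER_CUBIC);a=cv2.resize(a[180:280,285:345],None,fx=5,fy=5,interpolation=cv2.INTER_CUBIC)
c=np.zeros((500,800,3),np.uint8);c[:b.shape[0],:500]=b;c[:500,500:]=a;cv2.imwrite('pics/l.png',c[:,:,::-1])
z=robot.get_obs()['ee_pos'][2]-151.6
S=lambda n,x,y,zz:print(n,'s',((proj('side',[*car(x,y),zz])-[255,165]+.5)*5-.5).round(0),'t',((proj('top',[*car(x,y),zz])-[285,180]+.5)*5-.5+[500,0]).round(0))
S('eye outer',-104,-52,z+30);S('eye mid',-89,-52,z+30);S('seat',-89,-42,102)
for x in(60,-60): S('plug near',x,-82,z)
for x in(74,-74): S('tray rim near',x,-108,80)
for x in(78,-90): S('lip near',x,-110,z+108)
for x in(78,-90): S('lip left',x,110,z+108)
S('bracket right top',-78,0,124);S('bracket left top',-78,106,124);S('knob',-120.8,75,106)
for y in(22,-22): S('rib near',0,0,0) if 0 else None
E
```

```text
t: 20.25
ee_pos: [586.4, 38.5, 239.5]
ee_rot: [-2.284, -2.157, 0.001]
ft_force: [-1.3, -0.2, -4.8]
gripper_width: 15.9
gripper_force: 97.7
t 20.25 pos [586.4  38.5 239.5] yaz -0.057 z [-0. -0. -1.] q [-0.57  0.38  0.51  1.82 -0.22  1.   -0.02] F [-1.3 -0.2 -4.8] w 15.9
   delta [ 0.     -0.0004  0.0035] turn 0.0029539764327866924
eye outer s [ 66. 219.] t [817. 376.]
eye mid s [ 95. 217.] t [818. 351.]
seat s [ 93. 239.] t [799. 352.]
plug near s [385. 270.] t [866. 124.]
plug near s [159. 288.] t [862. 310.]
tray rim near s [423. 303.] t [905. 107.]
tray rim near s [140. 326.] t [901. 335.]
lip near s [438.  91.] t [936.  62.]
lip near s [103. 111.] t [932. 349.]
lip left s [340. -25.] t [562.  47.]
lip left s [ 56. -11.] t [548. 333.]
bracket right top s [103. 171.] t [734. 329.]
bracket left top s [ 81. 109.] t [561. 322.]
knob s [ 13. 160.] t [609. 396.]
```

View pics/l.png

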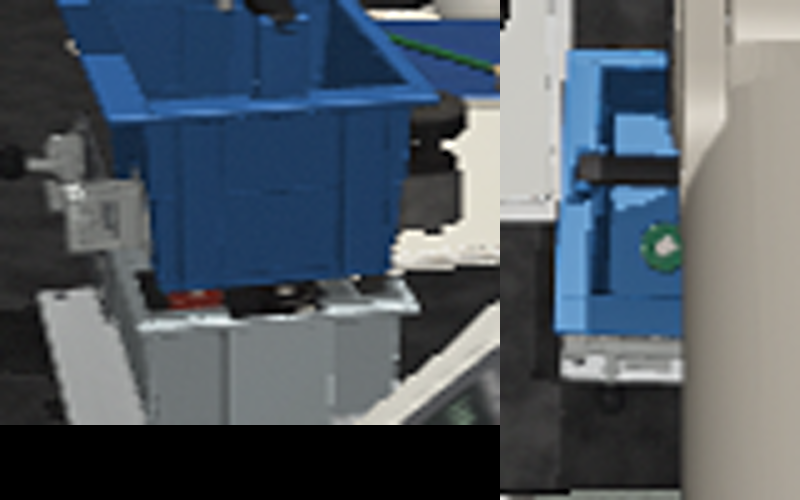

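```bash
python3 -m pendant '[[0.002,-0.0015,0,0,0.05],[0.002,-0.0015,0.003,0,0.05],[0.002,-0.0015,0.006,0,0.05],[0.002,-0.0015,0.008,0,0.05],[0.002,-0.0015,0.010,0,0.05],[0.002,-0.0015,0.011,0,0.05]]'
python3 -m pendant '[[0,0,0.0015,0,0.05],[0,0,0.003,0,0.05],[0,0,0.004,0,0.05],[0,0,0.004,0,0.05]]'
python3 - <<'E'
from go import *
delta([*C,224],-.06);print(robot.get_obs()['torque'])
E
```

```text
t: 20.95
ee_pos: [584.9, 40.5, 228.4]
ee_rot: [-2.284, -2.157, 0.001]
ft_force: [-0.6, -0.6, -5.8]
gripper_width: 16.5
gripper_force: 97.8
t: 21.35
ee_pos: [585.0, 40.6, 224.6]
ee_rot: [-2.284, -2.157, 0.0]
ft_force: [0.2, 0.3, -4.6]
gripper_width: 16.3
gripper_force: 97.8
t 21.35 pos [585.   40.6 224.6] yaz -0.057 z [-0. -0. -1.] q [-0.57  0.39  0.51  1.83 -0.23  0.97 -0.02] F [ 0.2  0.3 -4.6] w 16.3
   delta [-0.002   0.0012  0.0006] turn 0.0029651418482359235
[-0.0124953   0.03698332 -0.04994323]
```

```bash
python3 -m pendant '[[0,0,0.001,0,0.05],[0,0,0.001,0,0.05]]' | grep -E 'pos|ft'
python3 -m pendant '[[0,0,0.001,0,0.05],[0,0,0.001,0,0.05]]'| grep -E 'pos|ft'
python3 -m pendant '[[0,0,0.001,0,0.05],[0,0,0.001,0,0.05]]'| grep -E 'pos|ft'
```

```text
ee_pos: [585.2, 40.6, 224.0]
ft_force: [0.4, -0.5, -4.6]
ee_pos: [585.7, 40.5, 223.8]
ft_force: [-1.5, 0.3, 3.9]
ee_pos: [585.7, 40.5, 223.8]
ft_force: [-4.5, -0.5, 12.0]
```

```bash
python3 -m pendant '[[0,0,-0.001,0,0.05],[0,0,-0.0015,0,0.05]]' 30 | grep -E 'pos|ft|force'
python3 -m pendant '[[0,0,0,0,0.4],[0,0,0,0,0.6],[0,0,0,0,0.6],[0,0,0,0,0.6]]' | grep -E 'pos|ft'
python3 -m pendant '[[0,0,-0.02,0,0.6],[0,0,-0.06,0,0.6],[0,0,-0.11,0,0.6],[0,0,-0.15,0,0.6],[0,0,-0.15,0,0.6]]'| grep -E 'pos|ft'
python3 -m pendant '[[0.1,-0.2,0,0,0.6],[0.1,-0.2,0,0,0.3],[0.1,-0.2,0,0,0.1],[0.1,-0.2,0,0,0.1],[0.1,-0.2,0,0,0.1],[0.1,-0.2,0,0,0.1]]'| grep -E 't:|pos|ft'
python3 - <<'E'
from go import *
b=snap('side','mside');a=snap('top','mtop')
for cam in('side','top'):
  for t in('tote_eye','tote_handle','tote','seat','knob_ball'): print(cam,t,[(x['location'],round(x['p'],2)) for x in robot.landmark_of(cam,t)[:2]])
for n,z in (('eye',[*car(-89,-42),102]),('h',[*car(0,0),217]),('o',[*car(0,0),72]),('knob',[*car(-120.8,75),106])): print(n,proj('side',z),proj('top',z))
m=cv2.inRange(cv2.cvtColor(a,cv2.COLOR_RGB2HSV),(98,110,50),(118,255,255)); m[:, :270]=0;m[:,400:]=0;m[:170]=0
n,l,s,c=cv2.connectedComponentsWithStats(m);i=1+s[1:,4].argmax();print(s[i])
cn=max(cv2.findContours((l==i).astype(np.uint8),0,1)[0],key=cv2.contourArea);print(cv2.boxPoints(cv2.minAreaRect(cn)),[proj('top',[*car(x,y),180]).round(1) for x in(78,-90) for y in(110,-110)])
E
```

```text
ee_pos: [585.5, 40.5, 223.9]
ft_force: [0.1, -0.3, 0.4]
gripper_force: 98.6
ee_pos: [585.0, 40.6, 223.2]
ft_force: [0.2, 0.2, -0.3]
ee_pos: [587.7, 40.2, 379.5]
ft_force: [-0.2, 0.2, 0.5]
t: 23.65
ee_pos: [388.2, 153.6, 372.8]
ee_rot: [-2.277, -2.163, 0.0]
ft_force: [0.1, 0.3, 0.2]
side tote_eye [([271.8, 215.4], 0.91)]
side tote_handle [([305.9, 162.6], 0.89)]
side tote [([303.1, 215.0], 0.88)]
side seat [([272.9, 214.2], 0.77)]
side knob_ball [([257.2, 201.1], 0.58)]
top tote_eye [([345.1, 246.3], 0.92)]
top tote_handle [([333.6, 213.8], 0.58)]
top tote [([332.6, 222.6], 0.82)]
top seat [([344.1, 251.6], 0.71)]
top knob_ball [([330.1, 225.0], 0.38)]
eye [273.24053498 212.45223053] [344.4808722  250.08636901]
h [303.43403206 164.41008617] [333.86607301 215.60892366]
o [303.5471705  214.42383849] [331.49004379 222.48129732]
knob [257.28775384 196.6769098 ] [306.43923972 258.73635586]
[ 295  191   76   59 3694]
[[294.6244  247.0195 ]
 [296.39026 190.51218]
 [371.75415 192.86731]
 [369.98828 249.37463]] [array([297.3, 190.2]), array([370.9, 193.2]), array([294.4, 246.5]), array([370.1, 249.8])]
```

```bash
python3 -m pendant '[[0,0,0,-1.57,0.6],[0,0,0,-1.57,0.6],[0,0,0,-1.57,0.6],[0,0,0,-1.57,0.6],[0,0,0,-1.57,0.6],[0,0,0,-1.57,0.6],[0,0,0,-1.57,0.6],[0,0,0,-1.57,0.6]]' | tail -0
python3 -m pendant '[[0,0,0,-0.5,0.6],[0,0,0,-0.5,0.6],[0,0,0,-0.5,0.6],[0,0,0,-0.5,0.6]]'
python3 - <<'E'
from go import *
delta([*car(-134,75.8),200],np.pi/2-.06)
E
```

```text
t: 25.45
ee_pos: [391.1, 151.8, 373.3]
ee_rot: [-0.121, 3.139, 0.0]
ft_force: [0.7, 0.7, -0.0]
gripper_width: 51.3
gripper_force: 0.0
t 25.45 pos [391.1 151.8 373.3] yaz 1.648 z [ 0.  0. -1.] q [-1.04 -0.1   0.48  1.98  0.05  1.25  1.08] F [ 0.7  0.7 -0. ] w 51.3
   delta [-0.0632 -0.0346  0.1733] turn 0.13700215636682067Exception ignored on flushing sys.stdout:
BrokenPipeError: [Errno 32] Broken pipe
```

```bash
python3 -m pendant '[[-0.063,-0.0346,0,0.137,0.6],[-0.063,-0.0346,0.03,0.137,0.6],[-0.063,-0.0346,0.08,0.137,0.6],[-0.063,-0.0346,0.12,0.137,0.6],[-0.063,-0.0346,0.15,0.137,0.6],[-0.063,-0.0346,0.173,0.137,0.6],[-0.063,-0.0346,0.173,0.137,0.6]]'
python3 - <<'E'
from go import *
delta([*car(-134,75.8),113],np.pi/2-.06)
E
```

```text
t: 26.15
ee_pos: [454.5, 121.1, 197.7]
ee_rot: [-0.102, -3.135, 0.006]
ft_force: [-0.4, -0.9, 0.2]
gripper_width: 51.2
gripper_force: 0.0
t 26.15 pos [454.5 121.1 197.7] yaz 1.506 z [-0.005 -0.003 -1.   ] q [-0.89  0.24  0.58  2.12 -0.17  0.84  1.3 ] F [-0.4 -0.9  0.2] w 51.2
   delta [-0.0026  0.0015  0.0847] turn -0.004894960376094826
```

```bash
python3 -m pendant '[[-0.001,0.001,0.03,0,0.6],[-0.001,0.001,0.055,0,0.6],[-0.001,0.001,0.07,0,0.6],[-0.001,0.001,0.08,0,0.6],[-0.001,0.001,0.085,0,0.6],[-0.001,0.001,0.085,0,0.6]]'
python3 -m pendant '[[0,0,0,0,0.4],[0,0,0,0,0.1],[0,0,0,0,0.1],[0,0,0,0,0.1],[0,0,0,0,0.1],[0,0,0,0,0.1]]' 30
python3 - <<'E'
from go import *
delta([*car(-134,75.8),113],np.pi/2-.06)
E
```

```text
t: 26.75
ee_pos: [457.8, 122.9, 115.7]
ee_rot: [0.102, 3.14, 0.001]
ft_force: [-0.3, -0.3, 0.2]
gripper_width: 51.1
gripper_force: 0.0
t: 27.35
ee_pos: [457.6, 122.0, 115.4]
ee_rot: [0.103, 3.14, -0.001]
ft_force: [0.9, -5.2, 0.9]
gripper_width: 17.4
gripper_force: 29.3
t 27.35 pos [457.6 122.  115.4] yaz 1.505 z [ 0.    -0.001 -1.   ] q [-0.81  0.39  0.51  2.17 -0.31  0.65  1.42] F [ 0.9 -5.2  0.9] w 17.4
   delta [0.0008 0.0001 0.0024] turn -0.0055305475083502476
```

```bash
python3 -m pendant '[[0,-0.005,0,0,0.1],[0,-0.01,0,0,0.1],[0,-0.015,0,0,0.1],[0,-0.02,0,0,0.1],[0,-0.025,0,0,0.1],[0,-0.03,0,0,0.1]]'
python3 -m pendant '[[0,-0.005,0,0,0.1],[0,-0.01,0,0,0.1],[0,-0.014,0,0,0.1],[0,-0.017,0,0,0.1],[0,-0.019,0,0,0.1],[0,-0.019,0,0,0.1]]'
python3 - <<'E'
from go import *
delta([*car(-134,30.8),113],np.pi/2-.06)
print([(x['location'],x['p']) for x in (snap('side','n'),robot.landmark_of('side','knob_ball'))[1]])
print(proj('side',[*car(-120.8,30),106]))
E
```

```text
t: 27.95
ee_pos: [455.8, 92.5, 115.4]
ee_rot: [0.102, 3.139, 0.0]
ft_force: [2.1, 3.4, -1.3]
gripper_width: 17.4
gripper_force: 29.3
t: 28.55
ee_pos: [454.9, 76.2, 115.6]
ee_rot: [0.098, 3.139, 0.004]
ft_force: [3.2, 9.6, -0.2]
gripper_width: 17.5
gripper_force: 29.4
t 28.55 pos [454.9  76.2 115.6] yaz 1.508 z [ 0.001  0.003 -1.   ] q [-0.73  0.37  0.51  2.2  -0.31  0.63  1.52] F [ 3.2  9.6 -0.2] w 17.5
   delta [0.0009 0.001  0.0026] turn -0.002665574799123549
[([257.6, 203.8], 0.54)]
[258.66665475 202.21967923]
```

```bash
python3 -m pendant '[[0,0.0015,0.003,0,0.1],[0,0.0015,0.006,0,0.1],[0,0.0015,0.009,0,0.1],[0,0.0015,0.012,0,0.1],[0,0.0015,0.015,0,0.1],[0,0.0015,0.018,0,0.1],[0,0.0015,0.018,0,0.1]]'
python3 -m pendant '[[0,0,0,0,0.5],[0,0,0,0,0.5],[0,0,0,0,0.5],[0,0,-0.03,0,0.5],[0,0,-0.055,0,0.5],[0,0,-0.055,0,0],[0,0,-0.055,0,0],[0,0,-0.055,0,0]]'
python3 - <<'E'
from go import *
delta([*car(-134,30.3),140],np.pi/2-.06)
b=snap('side','o')
g=b[190:222,245:272].astype(int); m=(g.max(2)<45); k,l,s,c=cv2.connectedComponentsWithStats(m.astype(np.uint8)); print([(x.tolist(),(q+[245,190]).round(1)) for x,q in zip(s[1:],c[1:]) if x[4]>15])
for a in(0,.3,.6,1.0):
    th=a-np.radians(50); print(a,proj('side',[*car(-89-32*np.cos(th),30),102+32*np.sin(th)]))
print([(x['location'],x['p']) for x in robot.landmark_of('side','knob_ball')])
E
```

```text
t: 29.35
ee_pos: [449.1, 75.3, 95.3]
ee_rot: [-0.1, -3.129, 0.002]
ft_force: [-6.1, 5.1, -3.6]
gripper_width: 8.8
gripper_force: 3.9
t: 30.15
ee_pos: [453.9, 75.2, 151.7]
ee_rot: [-0.102, -3.139, 0.001]
ft_force: [0.0, -0.3, -0.6]
gripper_width: 0.8
gripper_force: 0.0
t 30.15 pos [453.9  75.2 151.7] yaz 1.506 z [-0.001 -0.    -1.   ] q [-0.78  0.3   0.57  2.18 -0.24  0.72  1.46] F [ 0.  -0.3 -0.6] w 0.8
   delta [-0.0001  0.0016  0.0117] turn -0.004927411670011761
[([0, 0, 24, 11, 104], array([255.2, 195.3])), ([7, 0, 4, 6, 22], array([253.5, 192.5])), ([0, 11, 27, 21, 273], array([255.3, 212.1]))]
0 [263.08433557 211.44976053]
0.3 [260.7227864  209.23476463]
0.6 [259.19325346 206.42761646]
1.0 [258.68720877 202.19676914]
[([301.4, 234.5], 0.62), ([256.9, 209.9], 0.6)]
```

```bash
python3 -m pendant '[[0,0.0015,0.015,0,0],[0,0.0015,0.022,0,0],[0,0.0015,0.028,0,0],[0,0.0015,0.034,0,0],[0,0.0015,0.04,0,0],[0,0.0015,0.045,0,0],[0,0.0015,0.049,0,0],[0,0.0015,0.049,0,0]]'
python3 -m pendant '[[-0.001,0,0,0,0],[-0.002,0,0,0,0],[-0.002,0,0,0,0]]'
```

```text
t: 31.05
ee_pos: [454.2, 76.8, 102.8]
ee_rot: [-0.102, -3.139, 0.001]
ft_force: [0.2, -0.6, -0.4]
gripper_width: 0.1
gripper_force: 0.0
t: 31.35
ee_pos: [456.5, 76.8, 103.4]
ee_rot: [0.102, 3.14, 0.0]
ft_force: [-0.7, -0.4, -1.0]
gripper_width: -0.2
gripper_force: 0.5
```

```bash
python3 -m pendant '[[0.03,0,0,0,0],[0.07,0,0,0,0],[0.07,0,-0.04,0,0],[0.07,0,-0.09,0,0],[0.07,0,-0.12,0,0],[0.07,0,-0.12,0,0]]'
python3 - <<'E'
from go import *
b=snap('side','p')
for i in range(3): print([(np.round(x['location'],1),round(x['p'],2)) for x in (snap('side'),robot.landmark_of('side','knob_ball'))[1]])
o=robot.outline_of('side','knob_ball'); print([(x['bbox'],x['p']) for x in o[:2]])
g=b[192:224,246:276].max(2)
for r in g: print(''.join('#' if v<40 else '+' if v<70 else '.' if v<120 else ' ' for v in r))
E
```

```text
t: 31.95
ee_pos: [389.6, 82.4, 227.4]
ee_rot: [0.101, 3.132, 0.01]
ft_force: [1.1, 0.7, 0.0]
gripper_width: -0.1
gripper_force: 0.0
[(array([261.6, 211.2]), 0.55)]
[(array([260.7, 214.1]), 0.46)]
[(array([306.7, 164.6]), 0.73), (array([257.8, 214.4]), 0.56)]
[([267.8, 153.9, 73.6, 74.9], 0.49)]
+++++++++++++++++++   ...++++.
+#+#++######++++++...  ...+++.
###+++++++++++++++..   ...++++
#####+++++++++++++.     ..+++#
####++++++++++++++.     ..++++
######++++++#++++#.    ...++++
##++++++++#####++++.   . .++++
++++++++++++##+++++++. ...++++
+++++++++++++++++++++....++++.
+++++++++++++++++.  ......++..
++++++++++++++++++  ...  ....+
++++####++++++++##   . .......
+++++++++++++++++#.  . .......
+++++++++++++++++++..      ...
+++++++++++++++++++. .  ......
+++++++++++++++++#.      .....
++++++++++++++++#+       .....
++++++++++++++###+  .+        
+++++++#++++++##+++.++...    .
+++++++++++++########+. ......
++++++++++++#########+. .....+
#####++++++++########+. .....+
#######++###+########+. ...  .
########+++++++####+++. .+.  .
+##+++#+++++++++++++++. ... ..
++++++++++++++++++++++.  .....
++++++++++++++++++++++.  .... 
++++++++++####+++###++.       
++++++++++############........
++++++++++##################++
++++++++++#############++...+.
+++++++++++#####+.  ..      ..
```

Run:
```python
from go import *
a=snap('top','q')
m=cv2.inRange(cv2.cvtColor(a,cv2.COLOR_RGB2HSV),(98,110,50),(118,255,255)); m[:, :270]=0;m[:,400:]=0;m[:170]=0
n,l,s,c=cv2.connectedComponentsWithStats(m);i=1+s[1:,4].argmax();print(s[i])
print([(x['location'],round(x['p'],2)) for x in (snap('side'),robot.landmark_of('side','tote_eye'))[1]],robot.get_obs()['ft_force'])
print(robot.finish_job())
```

```text
[ 295  191   76   59 3695]
[([275.3, 213.0], 0.79), ([261.1, 215.4], 0.63)] [-0.36403476 -0.15872011  0.43180025]
the job is handed in; nothing more can be done
None
```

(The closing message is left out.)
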